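Hang the coin-tube carrier on the rail and snap its lock cap on

TASK

Hang the coin-tube carrier by its hook on the low steel rail, on the half farther from the thick lock post, slide it along the rail until it butts against the lock post, and let go of it. Then set the brass cap on the stud on top of the lock post and press it straight down until it clicks and sits fully home on the post's shoulder. Finish while still holding the cap pressed down firmly (about 10 N), and do not knock the bell or the loose coin tubes about.

Things in the scene. Friction and masses are not known exactly. Their poses are not given: they have to be found in the camera images.
- carrier: Loose aluminium carrier, 0.3 kg, upright on the counter: tray 28 (x) by 68 mm (y) with three clear coin tubes up to z = 75. Origin: centre of underside. Flat neck at x -18 to -14 rises to a shoulder plate 36 (x) by 70 mm (y), top z = 139, over the hook. Its +x, the hook's open side, points away from the robot within 0.35 rad. Hung on the rail its origin is 25 mm up
- tab (a point): middle of the carrier's grip tab, at carrier x = 0, y = 0, z = 161 mm: an upright block 12 mm thick (x) by 24 mm wide (y), standing from the shoulder plate (z = 139) up to z = 173 mm
- hook (a point): where the rail's centre lies when hung: carrier x = 0, z = 125 mm, under a V 28 mm wide at its mouth that centres itself on the rail. The hook's lip (x 14 to 18) hangs down to z = 117. To hook on: come from the rail's robot side, raised about 28 mm above the hung height, so that the rail passes between the lip and the tube tops (z = 75); then lower
- rail: fixed round steel bar, 12 mm diameter, 300 mm long, along its own y (roughly across the robot's view, within 0.2 rad), its centre line 150 mm above the counter. Origin: on the counter under the bar's middle. Its own x points away from the robot
- lockpost: fixed thick steel post, 30 mm diameter, at one end of the rail (either end), 150 mm from the rail's middle. Flat shoulder 168 mm up, on it a stud 19 mm in diameter and 22 mm tall, its top 4 mm tapered to 11 mm. Origin: post axis at counter level. The carrier butts against it when the carrier's origin is 50 mm from this axis
- seat (a point): centre of the lock post's flat shoulder, 168 mm up, where the cap's underside ends. Around the stud four sprung balls, 8 mm up, stand 3 mm proud: they resist from 12 mm above home with at most about 12 N, give way (click) 10 to 7 mm above home and then draw the cap down; at home the post is rigid. The cap's brim ends up 4 mm above the hung carrier's shoulder plate
- endpost: fixed plain post with a ball top at the other end of the rail: 18 mm diameter, 172 mm tall, ball 24 mm. Origin: its axis at counter level
- cap: brass snap cap like a small hat, loose, about 0.12 kg, standing on its brim at the start. Origin: centre of its underside, z up. Brim 56 mm diameter, 3 mm thick, with a 22 mm bore; skirt 36 mm diameter up to z = 28 mm (a flat ledge); round grip knob 26 mm diameter from z = 28 to 54 mm. Hollow inside up to z = 24 mm. 
- cap_knob (a point): point on the cap's axis 48 mm above its underside, in the knob: with the TCP here the fingertips stand about 1 mm above the ledge
- bell: bystander: chrome counter bell, 66 mm diameter, 45 mm tall; origin centre of underside
- tube_a: bystander: loose clear coin tube, 26 mm diameter, 80 mm tall; origin centre of underside
- tube_b: bystander: loose clear coin tube, 26 mm diameter, 80 mm tall; origin centre of underside
There are look-alikes about, which are no part of the job. What is shaped like the cap but pink, turquoise or white is not meant.

How it is judged:
By the outcome, as a careful person would: the job done as asked, in the order asked, and still so for the second after the job is handed in, while the arm keeps its last pose, push and grip.
It also fails if it takes over 64 s, if anything falls off the work surface, if the arm or the gripper's body presses on something with over 40 N, if the wrist force passes 120 N, or if a joint passes its speed limit or range.

ROBOT

A 6-joint arm with a two-finger parallel gripper is mounted at the origin on the work surface. World frame = base frame: x ahead of the robot, y to its left, z up, the work surface at z = 0. Lengths are in m, angles in rad, forces in N, time in s.
With the tool pointing down it reaches from about 0.25 to 0.725 m from the base axis. Payload 9.7 kg.
Tool frame: the origin (TCP) lies between the finger pads, 19 mm behind the fingertips; this is the grasp point; z points along the fingers, y is the direction in which the jaws open and shut (so a half turn about z gives the same grasp; the last joint's range is limited). The gripper opens to 85 mm and grips with 20 to 120 N. Pads are 22 mm wide; open, the fingers measure 114 mm over their backs; the gripper's body (76 mm by 85 mm) begins 54 mm behind the grasp point. The pads swing forward as they close: fully open they stand 13 mm farther back than shut.
Start: joints at [1.296, 0.087, 0.176, 1.66, 0, 1.571], TCP at [0.149, 0.529, 0.25] pointing down, gripper open.
Joint ranges: [-3.13, 3.13], [-0.85, 1.81], [-1.15, 1.24], [-2.2, 2.28], [-1.44, 1.52], [-3.14, 3.14]. Speed limits (rad/s): [2.22, 2.22, 2.57, 3.14, 3.14, 3.14].

INTERFACE

Orientations are given as a rotation vector (axis times angle).
In Python, from station import ctrl gives the robot as it stands.
- The arm moves only by the shell command python3 -m pendant 'ROWS'. ROWS is JSON, a list of rows, each a list of 3 entries, a list of its own where there are three numbers: the finger opening in mm, from 0 to 85.4, then the shift along the world's x, y, z in mm, then the turn, a rotation vector about the world's x, y, z in degrees. A call has 1 to 12 rows; each row shifts and turns the commanded pose from where the row before left it; what a row does not reach is not made up. A row lasts 1/10 s, in which the tool goes at most 50 mm and 8.59 degrees, less where a joint would pass 70% of its speed; a pose out of reach is approached as far as the arm can. A call with a gripper value outside its range is refused whole. The fingers move at their own pace and stop on an object; the grip force is fixed at half the most. Time passes only in rows, so rows that do not move let the fingers close. It gives the time, the measured TCP pose, the force and the opening at its end, in the units of the state.
- ctrl.get_state(): the state, without advancing time (a new reading comes with each control period).
- ctrl.capture(name): name is "scene" or "top"; returns a dict with "color" (420x560x3 uint8, red, green, blue), "fx", "fy", "cx", "cy" (pixels), "dist_coeffs" ([k1, k2, p1, p2, k3] as OpenCV has them; the pictures are not rectified), "extrinsics" (4x4, takes a point from camera to world coordinates). Camera axes: x right, y down, z forward; pixel columns grow to the right and rows downward; lengths in m; the calibration is good to about 2 mm. A picture is of the moment at which its call begins. There is no depth.
- ctrl.close_job(): hands the job in, once; it reports no verdict.
The state is a dict: "t": time; "q": joint angles; "dq": joint speeds; "effort": joint torques, N m; "position": TCP position; "tool_rot": TCP orientation; "wrist_force": force on the tool from outside, world axes, zero at the start; "wrist_torque": the same for the moment, N m; "finger_gap": opening from 0.0 (shut) to 1.0 (fully open).
Only numpy, scipy, OpenCV 4.12 (cv2) and the standard library are available. Lean on these libraries where they do the work, as an engineer would, in place of code of your own. Each camera call takes 0.05 s, during which the arm holds its last target. There are 200 camera calls.

## Working session

There is one attempt and no reset: what is moved stays moved. The work goes in short steps, Python scripts to look and compute and a shell command to move; the robot and the scene stay as the last step left them, time stands still between calls to the robot, and variables do not carry over. Pictures are saved under pics/ and viewed, about 8 in all and at most 12, crops included, and the job is handed in when it is done.

```bash
ls; mkdir -p pics
cat > h.py <<'E'
import numpy as np, cv2
from station import ctrl
def cap(n,f):
    c=ctrl.capture(n); cv2.imwrite('pics/'+f+'.png',c['color'][:,:,::-1]); 
    np.savez('pics/'+f+'.npz',**{k:np.array(v) for k,v in c.items()}); return c
def load(f): return dict(np.load('pics/'+f+'.npz'))
def ray(c,u,v):
    K=np.array([[c['fx'],0,c['cx']],[0,c['fy'],c['cy']],[0,0,1]],float)
    p=cv2.undistortPoints(np.array([[[u,v]]],float),K,np.array(c['dist_coeffs'],float))[0,0]
    E=np.array(c['extrinsics']); d=E[:3,:3]@np.array([p[0],p[1],1]); return E[:3,3],d/np.linalg.norm(d)
def onz(c,u,v,z):
    o,d=ray(c,u,v); return o+d*(z-o[2])/d[2]
def tri(a,b):
    A=0;B=0;ds=[]
    for c,u,v in (a,b):
        o,d=ray(c,u,v); P=np.eye(3)-np.outer(d,d); A=A+P; B=B+P@o; ds.append((P,o))
    x=np.linalg.solve(A,B); return x,[np.linalg.norm(P@(x-o)) for P,o in ds]
def proj(c,X):
    E=np.linalg.inv(np.array(c['extrinsics']));K=np.array([[c['fx'],0,c['cx']],[0,c['fy'],c['cy']],[0,0,1]],float)
    return cv2.projectPoints(np.array([X],float),cv2.Rodrigues(E[:3,:3])[0],E[:3,3],K,np.array(c['dist_coeffs'],float))[0].ravel()
E
python3 - <<'E'
from h import *
a=cap('scene','s0');b=cap('top','t0')
for c in(a,b): print(c['fx'],np.round(c['extrinsics'],3).tolist())
print(ctrl.get_state())
cv2.imwrite('pics/v0.png',np.hstack([a['color'],b['color']])[:,:,::-1][:, :])
E
```

```text
pics
416.4118912905121 [[-0.427, 0.626, -0.652, 1.191], [0.904, 0.301, -0.303, 0.326], [0.006, -0.719, -0.695, 0.871], [0.0, 0.0, 0.0, 1.0]]
484.2835459208168 [[0.021, -0.98, 0.196, 0.263], [-1.0, -0.024, -0.017, 0.027], [0.021, -0.196, -0.98, 1.263], [0.0, 0.0, 0.0, 1.0]]
{'t': 0.1, 'q': array([ 1.29600487e+00,  8.74314155e-02,  1.75213119e-01,  1.65980985e+00,
       -3.67566308e-05,  1.57078714e+00]), 'dq': array([ 0.00077642,  0.00037322,  0.00103452,  0.00035966, -0.00031208,
       -0.00030419]), 'effort': array([-7.19276159e-05, -5.21557474e+01,  4.65655339e+01,  1.58262067e-02,
       -3.91440744e-05, -6.48773749e-06]), 'position': array([0.14919964, 0.52918425, 0.24933934]), 'tool_rot': array([-4.30252108e-01, -3.11185676e+00,  1.92453224e-03]), 'wrist_force': array([ 0.29276841,  0.67452624, -0.50075946]), 'wrist_torque': array([-0.00352288, -0.02466462,  0.01376547]), 'finger_gap': 1.000417394353309}
```

View pics/s0.png

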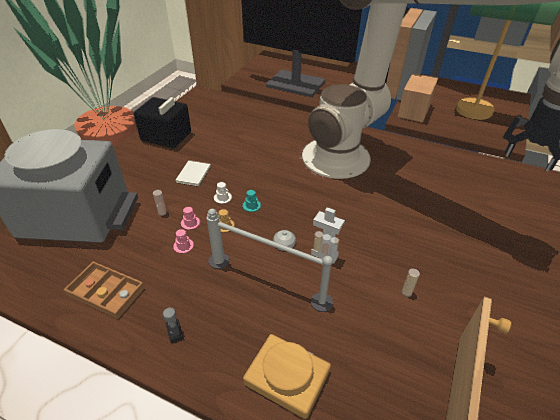

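View pics/t0.png

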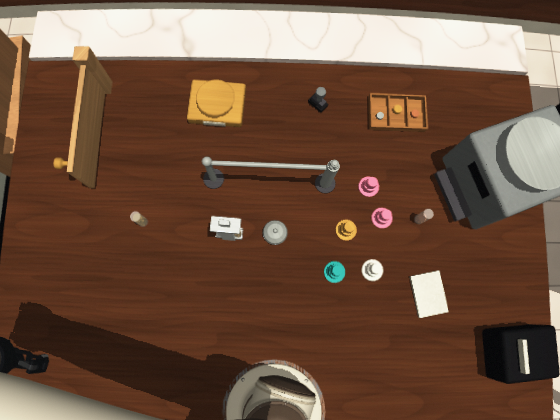

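Scene view: thick lock post (213,215) with stud, end post with ball (327,260), carrier (328,230), bell (285,240), tubes (160,203) and (411,283). There are five caps: pink (190,217) and (182,240), white (222,192), turquoise (251,200), and brass (225,217), half behind the lock post. In the top view the brass one is at (346,229). It is the only yellow one, so it fits. An enlarged crop will confirm it.

Run:
```python
from h import *
a=load('s0')['color'];b=load('t0')['color']
t=cv2.resize(b[145:260,195:395],None,fx=4,fy=4,interpolation=cv2.INTER_CUBIC)[:,:800]
s=cv2.resize(a[175:320,170:370],None,fx=4,fy=4,interpolation=cv2.INTER_CUBIC)
cv2.imwrite('pics/c1.png',t[:,:,::-1]);cv2.imwrite('pics/c2.png',s[:,:,::-1])
```

```text
(no output)
```

View pics/c1.png

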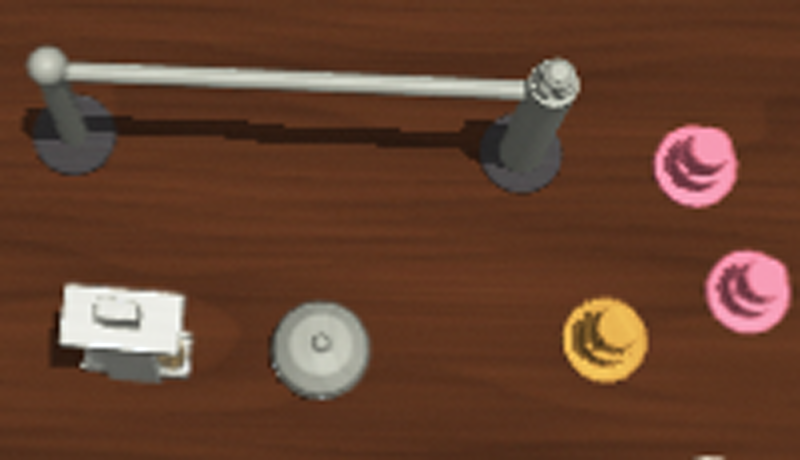

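View pics/c2.png

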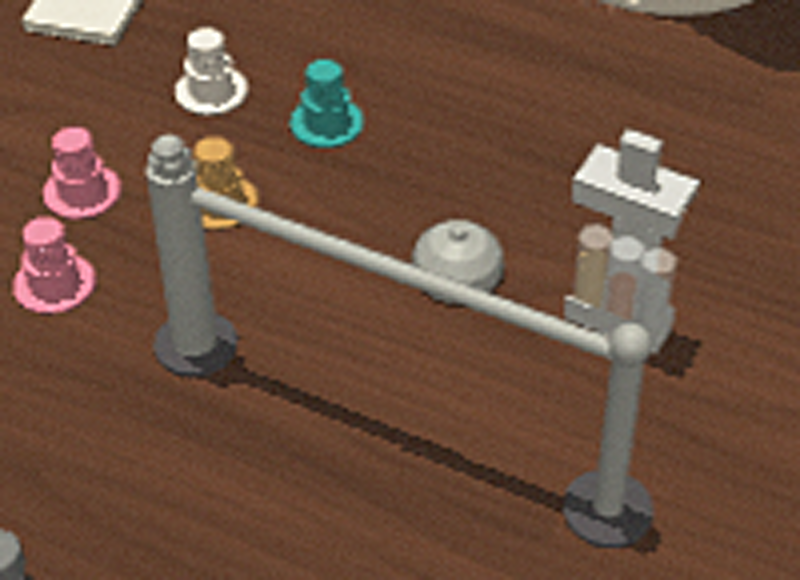

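The crops confirm the brass cap (crop 1 at (606,340)), the lock post at −y with its stud at (559,73), the ball at (47,66), and the shoulder plate corners (66,284), (186,294), (182,352), (60,344).

Run:
```python
from h import *
a=load('s0');b=load('t0')
T=lambda x,y:(b,195+(x+.5)/4-.5,145+(y+.5)/4-.5)
S=lambda x,y:(a,170+(x+.5)/4-.5,175+(y+.5)/4-.5)
pr=lambda n,r:print(n,np.round(r[0]*1000,1),np.round(np.array(r[1])*1000,1))
pr('stud top',tri(T(559,71),S(168,143)))
pr('ball',tri(T(47,66),S(630,343)))
pr('knobtop',tri(T(619,321),S(214,149)))
# brim by mask
hsv=cv2.cvtColor(b['color'],cv2.COLOR_RGB2HSV)
m=cv2.inRange(hsv,(12,110,60),(30,255,255)); m[:, :325]=0;m[:,370:]=0;m[:210]=0;m[250:]=0
c=max(cv2.findContours(m,0,1)[0],key=cv2.contourArea); x,y,w,h=cv2.boundingRect(c)
print('brim',x,y,w,h, onz(b,x+(w-1)/2,y+(h-1)/2,.0015)*1000, cv2.minEnclosingCircle(c))
P=[(66,285),(185,295),(182,351),(60,344)]
Q=[(574,183),None,None,None]
W=[onz(*T(*p),.139)*1000 for p in P];print(np.round(W,1)); print('plate ctr',np.mean(W,0))
Ws=[onz(*S(*p),.139)*1000 for p in [(601,145),(700,182),(681,216),(574,184)]];print(np.round(Ws,1),np.mean(Ws,0))
for i,j in((0,1),(1,2),(2,3),(3,0)):
  d=W[j]-W[i];e=Ws[j]-Ws[i];print(np.linalg.norm(d),np.degrees(np.arctan2(d[1],d[0])),np.linalg.norm(e),np.degrees(np.arctan2(e[1],e[0])))
pr('platecorner tri',tri(T(66,285),S(700,182)))  # left-far
pr('tabtop',tri(T(117,305),S(642,138)))
pr('plate ctr tri',tri(T(123,319),S(639,182)))
# bell, tubes
print('bell',onz(*T(321,350),.02)*1000)
```

```text
stud top [ 592.4 -126.8  187.1] [1.7 1.7]
ball [596.4 173.3 158.9] [1.1 1.1]
knobtop [ 468.  -182.3   55. ] [3. 3.]
brim 335 219 22 22 [ 465.71071451 -184.0106279     1.5       ] ((345.5769348144531, 229.5), 11.043984413146973)
[[468.5 156.9 139. ]
 [464.3  86.5 139. ]
 [430.9  87.1 139. ]
 [433.3 158.9 139. ]]
plate ctr [449.24448165 122.36738304 139.        ]
[[430.9  95.4 139. ]
 [435.9 163.9 139. ]
 [469.7 163.  139. ]
 [471.9  93.  139. ]] [452.12047244 128.84077632 139.        ]
70.56157335607331 -93.44055367585082 68.69045032797887 85.8057436215222
33.378346749736494 178.9114105184091 33.7871214934452 -1.5563232770827384
71.76847853187203 88.12837903925977 70.00062341239187 -88.16043416035113
35.315731961526204 -3.1326546931025123 41.11433774974746 176.68743489898313
platecorner tri [462.3 161.7 162.1] [7.7 7.7]
tabtop [450.8 125.1 173.7] [1.9 1.9]
plate ctr tri [449.  125.5 134.6] [2.8 2.8]
bell [451.56848152   3.48050733  20.        ]
```

Rail: lock post (592,−127), end post (596,173), yaw about −0.8°. Carrier at (450.5,125.3), yaw about −2°. Cap at (467,−183). Next I move above the tab and turn the jaws along x.

```bash
python3 -m pendant '[[50,[27.4,-36.7,0],[0,0,-6.93]],[50,[27.4,-36.7,0],[0,0,-6.93]],[50,[27.4,-36.7,0],[0,0,-6.93]],[50,[27.4,-36.7,0],[0,0,-6.93]],[50,[27.4,-36.7,0],[0,0,-6.93]],[50,[27.4,-36.7,0],[0,0,-6.93]],[50,[27.4,-36.7,0],[0,0,-6.93]],[50,[27.4,-36.7,0],[0,0,-6.93]],[50,[27.4,-36.7,0],[0,0,-6.93]],[50,[27.4,-36.7,0],[0,0,-6.93]],[50,[27.4,-36.7,0],[0,0,-6.93]],[50,[0,0,0],[0,0,0]]]'
cat > st.py <<'E'
from h import *
from scipy.spatial.transform import Rotation as R
s=ctrl.get_state();M=R.from_rotvec(s['tool_rot']).as_matrix()
print('t',round(s['t'],2),'pos',np.round(s['position']*1000,1),'jaw',round(np.degrees(np.arctan2(M[1,1],M[0,1])),2),'tilt',np.round(np.degrees(M[:2,2]),2),'F',np.round(s['wrist_force'],1),'gap',round(s['finger_gap']*85.4,1))
E
python3 st.py
```

```text
t: 1.3
position: [0.4527, 0.1219, 0.2491]
tool_rot: [2.269, 2.172, -0.002]
wrist_force: [0.2, 0.9, 0.2]
finger_gap: 0.584
t 1.3 pos [452.7 121.9 249.1] jaw -2.5 tilt [-0.04 -0.07] F [0.2 0.9 0.2] gap 49.8
```

```bash
python3 -m pendant '[[50,[0,0,-25],[0,0,0]],[50,[0,0,0],[0,0,0]],[50,[0,0,0],[0,0,0]]]'; python3 st.py
python3 - <<'E'
from h import *
a=cap('scene','s1');b=cap('top','t1')
s=cv2.resize(a['color'][150:270,280:380],None,fx=4,fy=4,interpolation=cv2.INTER_CUBIC)
t=cv2.resize(b['color'][150:270,180:280],None,fx=4,fy=4,interpolation=cv2.INTER_CUBIC)
cv2.imwrite('pics/c3.png',np.hstack([s,t])[:,:,::-1])
E
```

```text
t: 1.6
position: [0.4501, 0.126, 0.225]
tool_rot: [-2.258, -2.183, 0.002]
wrist_force: [-0.9, -0.9, 0.9]
finger_gap: 0.583
t 1.6 pos [450.1 126.  225. ] jaw -1.92 tilt [-0.07 -0.01] F [-0.9 -0.9  0.9] gap 49.8
```

View pics/c3.png

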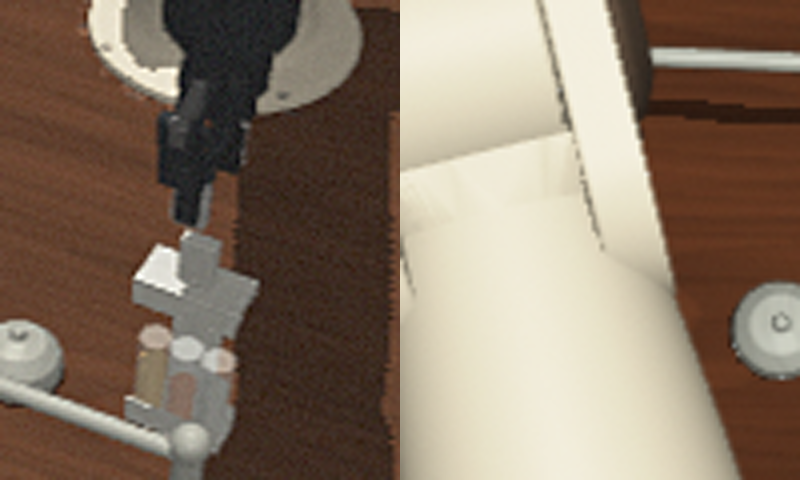

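The crop shows the fingers (188,222) straight above the tab (200,245). The top view is blocked by the arm. Lowering and gripping.

```bash
python3 -m pendant '[[50,[0,0,-21],[0,0,0]],[50,[0,0,-21],[0,0,0]],[50,[0,0,-15],[0,0,0]],[50,[0,0,-5],[0,0,0]],[50,[0,0,0],[0,0,0]],[0,[0,0,0],[0,0,0]],[0,[0,0,0],[0,0,0]],[0,[0,0,0],[0,0,0]],[0,[0,0,0],[0,0,0]],[0,[0,0,0],[0,0,0]]]'; python3 st.py
```

```text
t: 2.7
position: [0.451, 0.1258, 0.1639]
tool_rot: [2.259, 2.182, 0.002]
wrist_force: [-0.8, 1.3, 6.6]
finger_gap: 0.132
t 2.7 pos [451.  125.8 163.9] jaw -1.98 tilt [0.08 0.03] F [-0.8  1.3  6.6] gap 11.3
```

```bash
python3 -m pendant '[[0,[0,0,10],[0,0,0]],[0,[0,0,20],[0,0,0]],[0,[0,0,17],[0,0,0]],[0,[0,0,7],[0,0,0]],[0,[0,-10,0],[0,0,1.2]],[0,[0,-10,0],[0,0,0]],[0,[20,-6,0],[0,0,0]],[0,[20,0,0],[0,0,0]],[0,[20,0,0],[0,0,0]],[0,[0,0,0],[0,0,0]],[0,[0,0,0],[0,0,0]]]'; python3 st.py
python3 - <<'E'
from h import *
a=cap('scene','s2')
s=cv2.resize(a['color'][170:310,210:370],None,fx=4,fy=4,interpolation=cv2.INTER_CUBIC)
cv2.imwrite('pics/c4.png',s[:,:,::-1])
E
```

```text
t: 3.8
position: [0.5102, 0.0993, 0.2161]
tool_rot: [-2.237, -2.205, 0.003]
wrist_force: [-0.6, -0.4, -2.9]
finger_gap: 0.128
t 3.8 pos [510.2  99.3 216.1] jaw -0.82 tilt [-0.12 -0.02] F [-0.6 -0.4 -2.9] gap 10.9
```

View pics/c4.png

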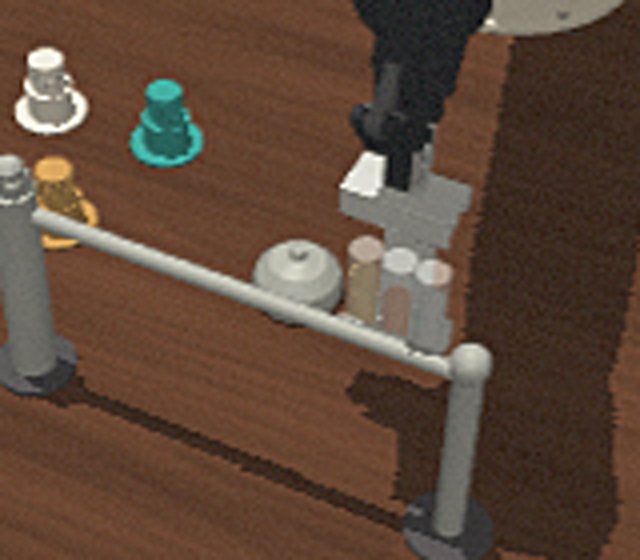

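Carrier held straight (weight 2.9 N), tubes clear of the bell. Going over the rail, then lowering.

```bash
python3 -m pendant '[[0,[15,0,0],[0,0,0]],[0,[15,0,0],[0,0,0]],[0,[15,0,0],[0,0,0]],[0,[15,0,0],[0,0,0]],[0,[15,0,0],[0,0,0]],[0,[10,0,0],[0,0,0]],[0,[0,0,0],[0,0,0]],[0,[0,0,0],[0,0,0]],[0,[0,0,-7],[0,0,0]],[0,[0,0,-7],[0,0,0]],[0,[0,0,0],[0,0,0]]]'; python3 st.py
python3 - <<'E'
from h import *
a=cap('scene','s3')
s=cv2.resize(a['color'][190:310,260:360],None,fx=5,fy=5,interpolation=cv2.INTER_CUBIC)
cv2.imwrite('pics/c5.png',s[:,:,::-1])
E
```

```text
t: 4.95
position: [0.5948, 0.0996, 0.2015]
tool_rot: [-2.235, -2.206, 0.003]
wrist_force: [-0.1, 0.2, -4.5]
finger_gap: 0.127
t 4.95 pos [594.8  99.6 201.5] jaw -0.77 tilt [-0.12 -0.02] F [-0.1  0.2 -4.5] gap 10.8
```

View pics/c5.png

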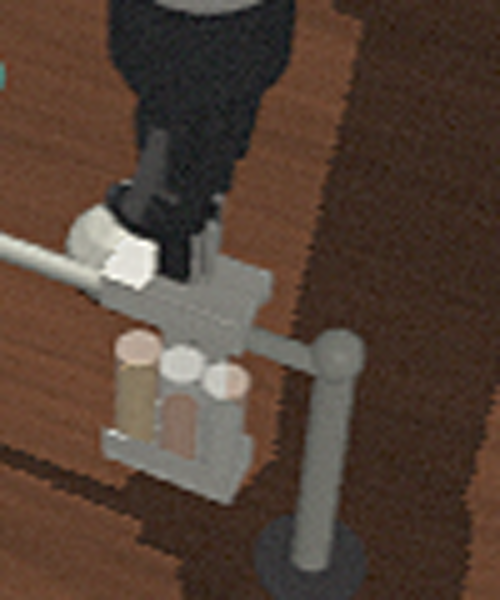

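The rail at (280,345) runs into the hook under the plate, with lip and tubes on the correct sides. Lowering until contact.

```bash
python3 -m pendant '[[0,[0,0,-5],[0,0,0]],[0,[0,0,-4],[0,0,0]],[0,[0,0,-2],[0,0,0]],[0,[0,0,0],[0,0,0]]]';python3 -m pendant '[[0,[0,0,-1],[0,0,0]],[0,[0,0,0],[0,0,0]]]';python3 -m pendant '[[0,[0,0,-1],[0,0,0]],[0,[0,0,0],[0,0,0]]]'
```

```text
t: 5.4
position: [0.5955, 0.0996, 0.1915]
tool_rot: [-2.236, -2.206, 0.001]
wrist_force: [0.1, 0.5, -2.7]
finger_gap: 0.13
t: 5.6
position: [0.5957, 0.0997, 0.191]
tool_rot: [2.236, 2.206, 0.0]
wrist_force: [-0.1, 0.4, -3.6]
finger_gap: 0.128
t: 5.8
position: [0.5956, 0.0997, 0.1899]
tool_rot: [-2.236, -2.206, 0.0]
wrist_force: [0.5, -0.2, -3.0]
finger_gap: 0.127
```

```bash
for i in 1 2; do python3 -m pendant '[[0,[0,0,-1],[0,0,0]],[0,[0,0,0],[0,0,0]]]' | egrep 'pos|force'; done
```

```text
position: [0.5957, 0.0996, 0.1891]
wrist_force: [-0.2, 0.1, -3.1]
position: [0.5958, 0.0996, 0.1889]
wrist_force: [-2.1, -0.3, 4.1]
```

Seated on the rail at z 188.9. Sliding towards the lock post.

```bash
python3 -m pendant '[[0,[-0.4,-4,0.5],[0,0,0]],[0,[-0.2,-14,0],[0,0,0]],[0,[-0.2,-16,0],[0,0,0]],[0,[-0.2,-16,0],[0,0,0]],[0,[-0.2,-16,0],[0,0,0]],[0,[-0.2,-14,0],[0,0,0]],[0,[0,0,0],[0,0,0]]]'; python3 st.py;  python3 -m pendant '[[0,[-0.2,-16,0],[0,0,0]],[0,[-0.2,-16,0],[0,0,0]],[0,[-0.2,-16,0],[0,0,0]],[0,[-0.2,-16,0],[0,0,0]],[0,[-0.1,-10,0],[0,0,0]],[0,[-0.1,-6,0],[0,0,0]],[0,[0,0,0],[0,0,0]]]'; python3 st.py
```

```text
t: 6.9
position: [0.5943, 0.0166, 0.189]
tool_rot: [2.238, 2.202, -0.002]
wrist_force: [1.9, -6.3, 6.5]
finger_gap: 0.131
t 6.9 pos [594.3  16.6 189. ] jaw -0.94 tilt [ 0.04 -0.14] F [ 1.9 -6.3  6.5] gap 11.2
t: 7.6
position: [0.5931, -0.0616, 0.1889]
tool_rot: [2.237, 2.204, -0.001]
wrist_force: [1.1, -0.4, 5.5]
finger_gap: 0.127
t 7.6 pos [593.1 -61.6 188.9] jaw -0.85 tilt [ 0.01 -0.05] F [ 1.1 -0.4  5.5] gap 10.8
```

```bash
python3 -m pendant '[[0,[0,-4,0.3],[0,0,0]],[0,[-0.1,-4,0],[0,0,0]],[0,[0,-3,0],[0,0,0]],[0,[0,0,0],[0,0,0]]]'|egrep 'pos|force'; for i in 1 2 3 4; do python3 -m pendant '[[0,[0,-1.5,0],[0,0,0]],[0,[0,0,0],[0,0,0]]]' | egrep 'pos|force'; done
```

```text
position: [0.593, -0.0718, 0.1888]
wrist_force: [0.9, 2.7, 4.1]
position: [0.593, -0.0728, 0.1889]
wrist_force: [-0.4, 5.1, 4.0]
position: [0.5929, -0.0742, 0.1888]
wrist_force: [0.8, 4.8, 5.4]
position: [0.5929, -0.0756, 0.1889]
wrist_force: [0.1, 4.7, 5.3]
position: [0.5929, -0.0763, 0.1889]
wrist_force: [-0.7, 9.3, 5.7]
```

```bash
for i in 1 2 ; do python3 -m pendant '[[0,[0,-1.5,0],[0,0,0]],[0,[0,0,0],[0,0,0]]]' | egrep 'pos|force'; done;python3 - <<'E'
from h import *
a=cap('scene','s4')
s=cv2.resize(a['color'][180:300,190:310],None,fx=5,fy=5,interpolation=cv2.INTER_CUBIC)
cv2.imwrite('pics/c6.png',s[:,:,::-1])
E
```

```text
position: [0.5929, -0.0766, 0.189]
wrist_force: [-0.6, 15.5, 6.5]
position: [0.5929, -0.0768, 0.1891]
wrist_force: [0.0, 23.5, 8.4]
```

View pics/c6.png

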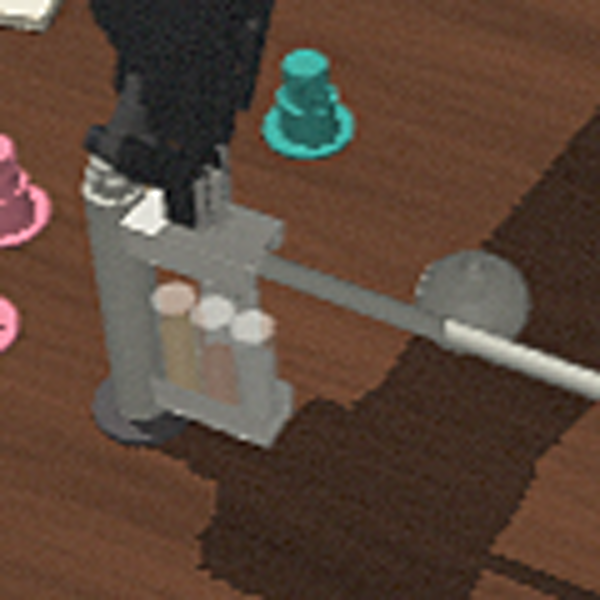

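The carrier hangs level, butted against the post (plate edge at (125,240) on the post); force rise at y −76.8 agrees. Relaxing, releasing, rising.

```bash
python3 -m pendant '[[0,[0,1.5,0.2],[0,0,0]],[0,[0,0,0],[0,0,0]],[40,[0,0,0],[0,0,0]],[40,[0,0,0],[0,0,0]],[40,[0,0,0],[0,0,0]],[40,[0,0,0],[0,0,0]],[40,[0,0,10],[0,0,0]],[40,[0,0,20],[0,0,0]],[40,[0,0,20],[0,0,0]],[40,[0,0,20],[0,0,0]],[40,[0,0,0],[0,0,0]]]'; python3 st.py
```

```text
t: 10.35
position: [0.5939, -0.0791, 0.2627]
tool_rot: [2.234, 2.203, 0.004]
wrist_force: [0.3, -0.5, -0.4]
finger_gap: 0.465
t 10.35 pos [593.9 -79.1 262.7] jaw -0.79 tilt [ 0.27 -0.05] F [ 0.3 -0.5 -0.4] gap 39.7
```

```bash
python3 -m pendant '[[55,[-15,-12,0],[0,0,0]],[55,[-28,-23,0],[0,0,0]],[55,[-28,-23,0],[0,0,0]],[55,[-28,-23,0],[0,0,0]],[55,[-20,-16,0],[0,0,0]],[55,[-8,-7,-40],[0,0,0]],[55,[0,0,-40],[0,0,0]],[55,[0,0,-30],[0,0,0]],[55,[0,0,-15],[0,0,0]],[55,[0,0,0],[0,0,0]],[55,[0,0,0],[0,0,0]]]'; python3 st.py
python3 - <<'E'
from h import *
a=cap('scene','s5');b=cap('top','t5')
s=cv2.resize(a['color'][160:280,180:280],None,fx=4,fy=4,interpolation=cv2.INTER_CUBIC)
t=cv2.resize(b['color'][140:260,280:380],None,fx=4,fy=4,interpolation=cv2.INTER_CUBIC)
cv2.imwrite('pics/c7.png',np.hstack([s,t])[:,:,::-1])
E
```

```text
t: 11.45
position: [0.4666, -0.1829, 0.1352]
tool_rot: [2.236, 2.206, 0.001]
wrist_force: [-0.2, -0.4, 0.0]
finger_gap: 0.643
t 11.45 pos [ 466.6 -182.9  135.2] jaw -0.77 tilt [ 0.06 -0.03] F [-0.2 -0.4  0. ] gap 54.9
```

View pics/c7.png

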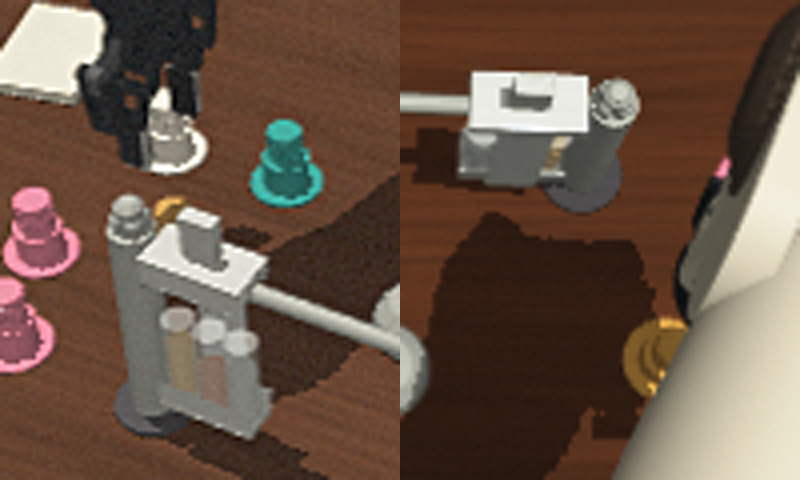

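Released carrier hangs level against the post; the brass cap (650,355 in the right half) lies undisturbed below the gripper. Lowering and gripping the cap.

```bash
python3 -m pendant '[[55,[0,0,-25],[0,0,0]],[55,[0,0,-25],[0,0,0]],[55,[0,0,-20],[0,0,0]],[55,[0,0,-10],[0,0,0]],[55,[0,0,-5.5],[0,0,0]],[55,[0,0,0],[0,0,0]],[10,[0,0,0],[0,0,0]],[10,[0,0,0],[0,0,0]],[10,[0,0,0],[0,0,0]],[10,[0,0,0],[0,0,0]],[10,[0,0,0],[0,0,0]]]'; python3 st.py;  python3 -m pendant '[[10,[0,0,10],[0,0,0]],[10,[0,0,30],[0,0,0]],[10,[0,0,40],[0,0,0]],[10,[0,0,40],[0,0,0]],[10,[0,0,40],[0,0,0]],[10,[0,0,25],[0,0,0]],[10,[0,0,0],[0,0,0]]]'; python3 st.py
```

```text
t: 12.65
position: [0.4668, -0.1831, 0.0498]
tool_rot: [2.235, 2.205, 0.001]
wrist_force: [-1.3, 0.6, 6.0]
finger_gap: 0.279
t 12.65 pos [ 466.8 -183.1   49.8] jaw -0.78 tilt [ 0.11 -0.04] F [-1.3  0.6  6. ] gap 23.8
t: 13.35
position: [0.4672, -0.1832, 0.238]
tool_rot: [2.232, 2.202, 0.004]
wrist_force: [0.2, 0.2, -2.2]
finger_gap: 0.282
t 13.35 pos [ 467.2 -183.2  238. ] jaw -0.78 tilt [ 0.33 -0.13] F [ 0.2  0.2 -2.2] gap 24.1
```

```bash
python3 -m pendant '[[10,[10,5,12],[0,0,0]],[10,[25,12,0],[0,0,0]],[10,[30,14,0],[0,0,0]],[10,[30,14,0],[0,0,0]],[10,[20,7.4,0],[0,0,0]],[10,[10,4,0],[0,0,0]],[10,[0,0,0],[0,0,0]],[10,[0,0,0],[0,0,0]],[10,[0,0,0],[0,0,0]]]'; python3 st.py
python3 - <<'E'
from h import *
a=cap('scene','s6');b=cap('top','t6')
s=cv2.resize(a['color'][165:245,180:260],None,fx=6,fy=6,interpolation=cv2.INTER_CUBIC)
t=cv2.resize(b['color'][130:210,290:340],None,fx=6,fy=6,interpolation=cv2.INTER_CUBIC)
cv2.imwrite('pics/c8.png',np.hstack([s,t])[:,:,::-1])
E
```

```text
t: 14.25
position: [0.5903, -0.1269, 0.2458]
tool_rot: [2.237, 2.206, -0.0]
wrist_force: [0.2, 0.3, -1.1]
finger_gap: 0.279
t 14.25 pos [ 590.3 -126.9  245.8] jaw -0.81 tilt [-0.   -0.01] F [ 0.2  0.3 -1.1] gap 23.9
```

View pics/c8.png

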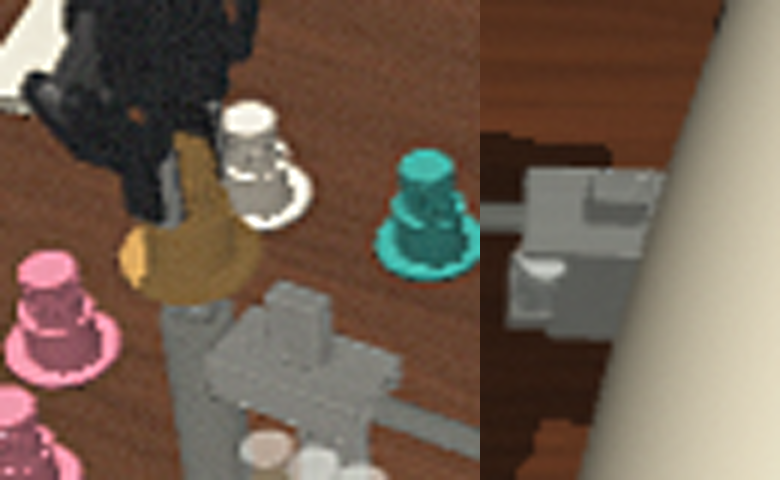

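Run:
```python
from h import *
a=load('s6')
cr=lambda p:np.round([(p[0]-180+.5)*6-.5,(p[1]-165+.5)*6-.5],1)
hsv=cv2.cvtColor(a['color'],cv2.COLOR_RGB2HSV)
m=cv2.inRange(hsv,(12,110,40),(30,255,255));k=np.zeros_like(m);k[180:222,195:230]=255;m&=k
c=max(cv2.findContours(m,0,1)[0],key=cv2.contourArea);x,y,w,h=cv2.boundingRect(c);print('mask x',x,x+w-1,'bottom',y+h-1, m[:,:].nonzero()[0].min())
th=np.linspace(0,2*np.pi,60)
for dy in(0,5,10):
  P=np.array([proj(a,[.5903+.028*np.cos(t),-.1269+dy/1e3+.028*np.sin(t),.196]) for t in th])
  print(dy,'brim pred x',P[:,0].min(),P[:,0].max(),'bottom',P[:,1].max())
print('tcp',cr(proj(a,[.5903,-.1269,.2458])),'finger front tip',cr(proj(a,[.61,-.1269,.2268])))
print('stud top',cr(proj(a,[.5924,-.1268,.190])),'shoulder',cr(proj(a,[.5924,-.1268,.168])))
```

```text
mask x 199 225 bottom 216 180
0 brim pred x 199.1177277484094 222.7090721731764 bottom 215.0177729631904
5 brim pred x 200.90255082884312 224.51567238589325 bottom 215.6546298263713
10 brim pred x 202.69253015839092 226.32754429750193 bottom 216.29340189818944
tcp [174.7 158.8] finger front tip [152.7 226.3]
stud top [187.2 268.6] shoulder [192.8 308.4]
```

Run:
```python
from h import *
a=load('s6')
hsv=cv2.cvtColor(a['color'],cv2.COLOR_RGB2HSV)
m=cv2.inRange(hsv,(10,120,40),(32,255,255))
for y in range(182,220):
  print(y,''.join('#' if v else '.' for v in m[y,190:232]))
th=np.linspace(0,2*np.pi,200)
g=np.zeros((40,42),int)
for z,r in((.196,.028),(.199,.028),(.224,.018),(.250,.013)):
  P=np.array([proj(a,[.5903+r*np.cos(t),-.1269+r*np.sin(t),z]) for t in th]);print(z,P.min(0),P.max(0))
```

```text
182 ...................................#.#####
183 ............#........................###.#
184 ............##.......................#####
185 .....................................#.#.#
186 .....................................###.#
187 ...................###...............#####
188 ...................#####..............####
189 #..................######.............####
190 ##..................######.............###
191 ##..................######.............###
192 #####...............######...............#
193 ########............######...............#
194 ######.###..........######................
195 ######.###..........######................
196 ..########...........######...............
197 .#########...........#######..............
198 ######...#...........#######..............
199 #########............#######..............
200 .####.#####..........########............#
201 ############.........#########...........#
202 #########..####.....###########........#.#
203 ##################.#############....####.#
204 #########..#######################.######.
205 ###############
[... 232 characters left out ...]
######################.###.###
211 ....##.##########################.##..#.##
212 ....#####.#########################.......
213 .....#############################........
214 ......#.###################.#.####........
215 ......###.#..####.#####.......##.#........
216 .......##########............##...........
217 .........####.##.............#............
218 ..........######..........................
219 ..........######..........................
0.196 [199.10995597 199.22000641] [222.71214515 215.01958783]
0.199 [198.95426862 198.29521007] [222.60680081 214.09057841]
0.224 [201.95103256 193.15685508] [217.43039475 203.28172337]
0.25 [202.80242314 186.04428353] [214.19645687 193.32983933]
```

Relative offset under 3 mm, inside the taper's capture range. Correcting slightly and descending with force watch.

```bash
python3 -m pendant '[[10,[1.5,-0.8,0],[0,0,0]],[10,[0,0,-4],[0,0,0]],[10,[0,0,0],[0,0,0]]]'|egrep 'pos|force'; for i in 1 2 3 4 5; do python3 -m pendant '[[10,[0,0,-2],[0,0,0]],[10,[0,0,0],[0,0,0]]]' | egrep 'pos|force'; done
```

```text
position: [0.5924, -0.1273, 0.2409]
wrist_force: [-0.4, 0.3, -0.9]
position: [0.5926, -0.1272, 0.2391]
wrist_force: [0.9, 0.5, -1.7]
position: [0.5926, -0.1272, 0.2372]
wrist_force: [-0.1, 0.4, -1.6]
position: [0.5926, -0.1272, 0.2352]
wrist_force: [-0.2, 0.3, -0.9]
position: [0.5926, -0.1272, 0.2332]
wrist_force: [0.2, -0.4, -1.2]
position: [0.5926, -0.1272, 0.2312]
wrist_force: [0.6, 0.2, -2.5]
```

On the stud without contact. Now pressing through the click.

```bash
for i in 1 2 3 4 5 6; do python3 -m pendant '[[10,[0,0,-1.5],[0,0,0]],[10,[0,0,0],[0,0,0]]]' | egrep 'pos|force'; done
```

```text
position: [0.5926, -0.1272, 0.2298]
wrist_force: [-0.3, 0.2, -0.9]
position: [0.5924, -0.1272, 0.2289]
wrist_force: [-2.9, 0.1, 3.1]
position: [0.5928, -0.1273, 0.228]
wrist_force: [-0.4, 0.7, 5.6]
position: [0.5928, -0.1273, 0.2262]
wrist_force: [-1.4, 0.2, 2.7]
position: [0.5925, -0.1272, 0.2234]
wrist_force: [-1.1, 0.7, -1.1]
position: [0.5925, -0.1272, 0.2212]
wrist_force: [0.8, 0.2, -8.6]
```

```bash
for i in 1 2 3 4; do python3 -m pendant '[[10,[0,0,-1],[0,0,0]],[10,[0,0,0],[0,0,0]]]' | egrep 'pos|force'; done
```

```text
position: [0.5923, -0.1272, 0.22]
wrist_force: [-0.6, -0.1, -11.0]
position: [0.5923, -0.1272, 0.2199]
wrist_force: [-2.8, 0.2, -10.0]
position: [0.5925, -0.1272, 0.2196]
wrist_force: [-2.0, 0.5, -6.8]
position: [0.5929, -0.1273, 0.219]
wrist_force: [-1.0, 0.0, -4.0]
```

```bash
for i in 1 2 3; do python3 -m pendant '[[10,[0,0,-1],[0,0,0]],[10,[0,0,0],[0,0,0]],[10,[0,0,0],[0,0,0]]]' | egrep 'pos|force'; done
```

```text
position: [0.5929, -0.1273, 0.2179]
wrist_force: [0.6, 0.4, -1.1]
position: [0.5929, -0.1273, 0.2178]
wrist_force: [-1.2, -0.7, 5.8]
position: [0.5929, -0.1273, 0.2178]
wrist_force: [-3.0, 1.3, 10.1]
```

TCP is rigid at 217.8 (168 + 49.8, exactly home) with a 10 N push. Final look.

```bash
python3 -m pendant '[[10,[0,0,-0.2],[0,0,0]],[10,[0,0,0],[0,0,0]],[10,[0,0,0],[0,0,0]]]' >/dev/null; python3 st.py
python3 - <<'E'
from h import *
a=cap('scene','s7')
s=cv2.resize(a['color'][165:285,150:310],None,fx=5,fy=5,interpolation=cv2.INTER_CUBIC)
cv2.imwrite('pics/c9.png',s[:,:,::-1])
E
python3 st.py
```

```text
t 18.85 pos [ 592.9 -127.3  217.7] jaw -0.77 tilt [ 0.19 -0.04] F [-2.7  1.  11.9] gap 23.9
t 18.9 pos [ 592.9 -127.3  217.8] jaw -0.77 tilt [ 0.19 -0.04] F [-3.4  0.7 11.9] gap 23.9
```

View pics/c9.png

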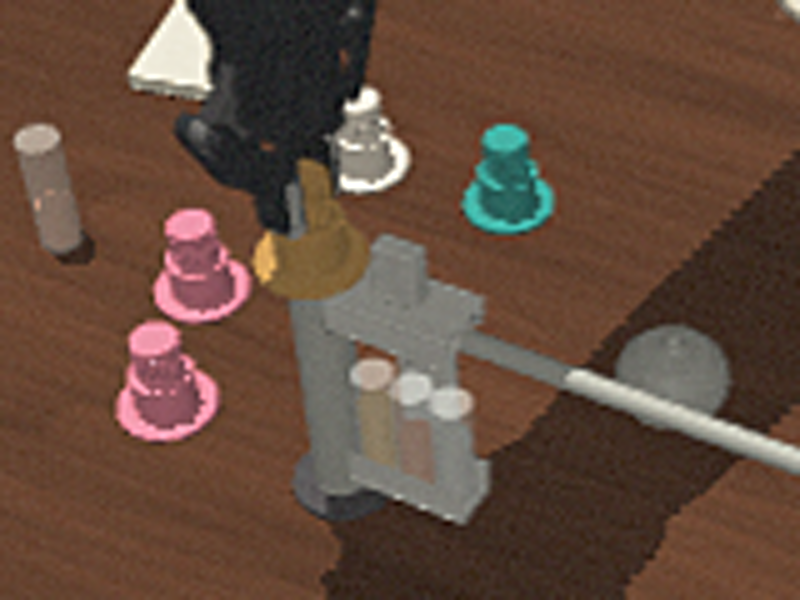

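The cap sits flat on the post with its brim at (312,265), just over the plate of the butted carrier. The bell (672,375) and the tube in view (48,190) are undisturbed. Handing in.

```bash
python3 -c "
from station import ctrl
print(ctrl.close_job())"
```

```text
the job is handed in; nothing more can be done
None
```

The job is done and handed in at about 19 s. The carrier hangs on the rail against the lock post, and the brass cap is pressed fully home, still held at about 12 N.

**Carrier:** I hooked it on the rail's far half at y ≈ 100 mm and slid it to the lock post. The force rose to 23 N at y −76.8 mm, exactly where the butted position was expected. I then released it, and later pictures show it hanging level against the post.

**Cap:** I felt the click: resistance peaked at about 6 N, then the cap was drawn down. It stopped rigidly with the tool at z 217.8 mm. That is the expected home height for where I gripped it (49.8 mm above its underside).

**Checks that disagreed or were incomplete:**
- The final push was 11.9 N rather than exactly 10 N, with about 3 N sideways in x.
- The grip readings were low: 24 mm on the 26 mm knob and 11 mm on the 12 mm tab.
- Before the descent, the camera suggested the held cap was up to 3 mm off in y. It went onto the stud without contact anyway.
- In the last picture the bell and the one visible loose tube stand undisturbed. The other tube was out of frame, and the arm never went near it after the start.

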